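# Walk the stop bar up to the packing board

## Task

Walk the long wooden stop bar up to the white packing board without lifting it: swing either end round, flat on the counter, until it is at the board's near edge while the other end stays where it lies, then swing the other end up about the first. The bar should finish flat on the counter, close along the near edge (less than a finger's width of gap all along), between the board's corners; leave the closed takeaway box on the board where it stands.

Things in the scene. Friction and masses are not known exactly. Their poses are not given: they have to be found in the camera images.
- bar_end_a (a point): Grip point near end A of the long hardwood bar (320 long, 30 wide, 40 mm high, 0.3 kg, loose, flat on the counter between robot and white board): on its centre line, half-way up (20 mm above the counter), 135 mm from the middle, 25 mm from the end face. y: along the bar towards A (robot's left), z up. A like bar, only 170 mm long, is not wanted.
- bar_end_b (a point): The same point at the bar's other end B (-y end, robot's right), 270 mm from A's point; same axes. Grip the bar across its 30 mm width, in its upper half: fingertips 10 mm or more above the counter pass over the 6 mm board. Gripped firmly (about 40 N) the bar turns with the gripper.
- board_edge (a point): Middle of the near edge of the white plastic board (fixed slab, 260 deep, 460 wide, 6 mm thick, on the counter), at the edge's top, 6 mm above the counter. y: along the edge to the left (corners at +-230 mm); x: across the board, away from the robot; z up. With the bar flush against the edge its centre line is at x = -15 mm.
- takeaway_box: Closed white foam takeaway box, 185 by 215 mm, 63 mm high, 0.35 kg, loose, on the board; its near side is at least 50 mm in from the near edge. Origin: centre of its underside. To be left alone.

How it is judged:
On the way, in this order (a step that is already met when the one before it is completed fails the run):
1. one end of the bar is at the board's near edge (gap under 20 mm) while the other end is still within 35 mm of where it lay (((x of bar_end_a in the frame of board_edge between -0.035 and -0.005 m and height (world z) of bar_end_a below 0.026 m and distance of bar_end_b from where it was at the start of the episode below 0.035 m) or (x of bar_end_b in the frame of board_edge between -0.035 and -0.005 m and height (world z) of bar_end_b below 0.026 m and distance of bar_end_a from where it was at the start of the episode below 0.035 m))), for 0.2 s.
2. the other end is swung in, more than 45 mm from where it lay, while the first end is still at the edge (((x of bar_end_a in the frame of board_edge between -0.035 and -0.005 m and height (world z) of bar_end_a below 0.026 m and distance of bar_end_b from where it was at the start of the episode above 0.045 m) or (x of bar_end_b in the frame of board_edge between -0.035 and -0.005 m and height (world z) of bar_end_b below 0.026 m and distance of bar_end_a from where it was at the start of the episode above 0.045 m))), for 0.1 s.
At the end, for the whole second after the job is handed in: Both end points of the bar are at the near edge (gap under 20 mm), the bar is flat on the counter, within 10 degrees of the edge, and its end points lie 15 mm or more inside the board's corners (x of bar_end_a in the frame of board_edge between -0.035 and -0.005 m and height (world z) of each of bar_end_a, bar_end_b below 0.026 m and x of bar_end_b in the frame of board_edge between -0.035 and -0.005 m and y of bar_end_a in the frame of board_edge below 0.215 m and y of bar_end_b in the frame of board_edge above -0.215 m and angle between bar_end_a's own z axis and vertical below 0.15 rad and angle between the y axis of bar_end_a and the y axis of board_edge, either way round below 0.175 rad); the robot touches nothing.
It fails at once if an end of the bar is lifted more than 15 mm off the counter (height (world z) of any of bar_end_a, bar_end_b above 0.035 m).
It fails at once if the bar is rolled off its base (angle between bar_end_a's own z axis and vertical above 0.4 rad).
It fails at once if the takeaway box is moved more than 25 mm (distance of takeaway_box from where it was at the start of the episode above 0.025 m).
It also fails if it takes over 51 s, if anything falls off the work surface, if the arm or the gripper's body presses on something with over 40 N, if the wrist force passes 120 N, or if a joint passes its speed limit or range.

## Robot

A 6-joint arm with a two-finger parallel gripper is mounted at the origin on the work surface. World frame = base frame: x ahead of the robot, y to its left, z up, the work surface at z = 0. Lengths are in m, angles in rad, forces in N, time in s.
With the tool pointing down it reaches from about 0.3 to 0.825 m from the base axis. Payload 5.4 kg.
Tool frame: the origin (TCP) lies at the very end of the fingers, on their centre line; the grasp point (between the pads) lies 19 mm behind it; z points along the fingers, x is the direction in which the jaws open and shut, and the axes are right-handed (so a half turn about z gives the same grasp; the last joint's range is limited). The gripper opens to 92 mm and grips with 3 to 60 N. Pads are 20 mm wide; open, the fingers measure 128 mm over their backs; the gripper's body (75 mm by 189 mm) begins 69 mm behind the grasp point.
Start: joints at [1.066, 0.158, 1.597, -0, 1.386, -0.21], TCP at [0.167, 0.55, 0.215] pointing down, gripper open.
Joint ranges: [-2.91, 2.91], [-0.94, 2.29], [0.18, 2.7], [-1.29, 4.43], [0.17, 2.64], [-3, 3]. Speed limits (rad/s): [2.57, 2.57, 3.14, 3.14, 3.14, 3.14].

## Interface

Orientations are given as a rotation vector (axis times angle).
In Python, from workcell import bot gives the robot as it stands. Calls block until the motion is done:
- bot.goto(position, orientation): joint-space move of the TCP to a pose.
- bot.line_to(position, rot=None, max_speed=0.15): straight line of the TCP; rot=None keeps the orientation; max_speed is the mean speed in m/s.
- bot.set_joints(angles): joint-space move.
- bot.set_gripper(opening, newtons=None): opening from 0.0 (shut) to 1.0 (fully open); newtons is the grip in N (None keeps the last); returns when the fingers have stopped.
- bot.hold(seconds).
- bot.inverse_kinematics(position, orientation): joint angles nearest the present ones, or None.
- bot.read_camera(name): name is "scene" or "top"; returns a dict with "pixels" (384x512x3 uint8, blue, green, red), "fx", "fy", "cx", "cy" (pixels), "R" (3x3) and "t" (3): a world point X has camera coordinates R X + t. Camera axes: x right, y down, z forward; pixel columns grow to the right and rows downward; lengths in m; the calibration is good to about 2 mm. A picture is of the moment at which its call begins. There is no depth.
A pose or a line that the arm cannot do raises bot.MotionError and nothing moves.
- bot.job_done(): hands the job in, once; it reports no verdict.
Readings, each from a call of its own:
- bot.current_clock(): time.
- bot.current_joints(): joint angles.
- bot.current_joint_vel(): joint speeds.
- bot.current_effort(): joint torques, N m.
- bot.current_ee_pos(): TCP position.
- bot.current_tool_rot(): TCP orientation.
- bot.current_contact_force(): force on the tool from outside, world axes, zero at the start.
- bot.current_ft_torque(): the same for the moment, N m.
- bot.current_opening(): opening from 0.0 (shut) to 1.0 (fully open).
Only numpy, scipy, OpenCV 4.12 (cv2) and the standard library are available. Lean on these libraries where they do the work, as an engineer would, in place of code of your own. Each camera call takes 0.05 s, during which the arm holds its last target.

## Working session

There is one attempt and no reset: what is moved stays moved. The work goes in short steps, each a Python script; the robot and the scene stay as the last script left them, time stands still between calls to the robot, and variables do not carry over. Pictures are saved under pics/ and viewed, and the job is handed in when it is done.

```bash
mkdir -p pics; python3 - <<'E'
from workcell import bot
import cv2,numpy as np
for n in("scene","top"):
    c=bot.read_camera(n); cv2.imwrite(f"pics/{n}0.png",c["pixels"]); print(n,c["fx"],c["fy"],c["cx"],c["cy"],np.round(c["R"],4).tolist(),np.round(c["t"],4))
print(bot.current_clock(),bot.current_tool_rot())
E
```

```text
scene 385.2323540075851 385.2323540075851 251.0874444699899 186.82384663741902 [[-0.5652, 0.825, 0.0005], [0.5608, 0.3846, -0.7332], [-0.6051, -0.4141, -0.68]] [ 0.3631 -0.3115  1.1745]
top 479.2356118111549 479.2356118111549 260.73918546347716 190.53430299817444 [[-0.0235, -0.9997, -0.0081], [-0.9992, 0.0237, -0.0311], [0.0313, 0.0074, -0.9995]] [-0.022   0.6345  0.9184]
0.1 [ 2.52301333e+00  1.87065037e+00 -2.45061398e-03]
```

View pics/top0.png

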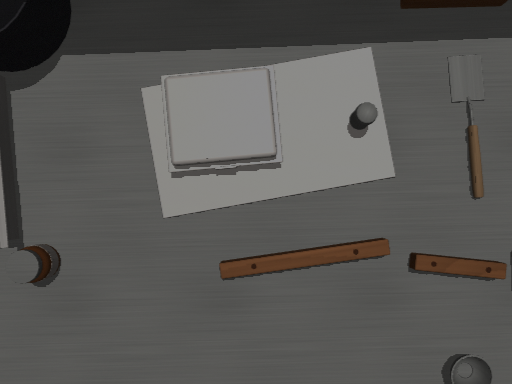

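View pics/scene0.png

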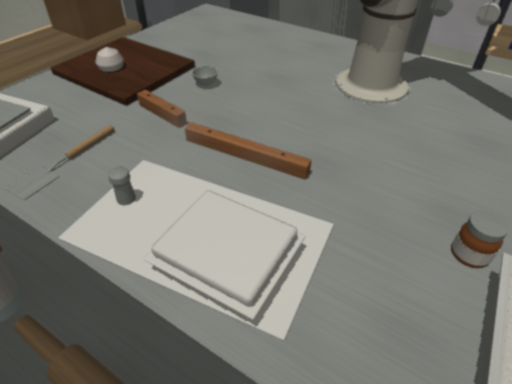

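The top view shows the long bar from (221,270) (end A) to (389,247) (end B). The board's near edge runs from (164,216) to (394,178). The short bar is at about (460,266), and a shaker stands on the board at (367,113). I'll measure these next.

```bash
cat > h.py <<'E'
from workcell import bot
import cv2,numpy as np
def ray(c,uv,z):
    uv=np.atleast_2d(uv).astype(float)
    d=np.c_[(uv[:,0]-c["cx"])/c["fx"],(uv[:,1]-c["cy"])/c["fy"],np.ones(len(uv))]
    R=np.array(c["R"]);o=-R.T@np.array(c["t"]); w=d@R
    return o+w*((z-o[2])/w[:,2])[:,None]
def proj(c,X):
    X=np.atleast_2d(X)@np.array(c["R"]).T+np.array(c["t"])
    return np.c_[X[:,0]/X[:,2]*c["fx"]+c["cx"],X[:,1]/X[:,2]*c["fy"]+c["cy"]]
def bar(c,ztop=.04,pick=None):
    im=c["pixels"]; hsv=cv2.cvtColor(im,cv2.COLOR_BGR2HSV)
    m=((hsv[...,0]<15)&(hsv[...,1]>120)&(hsv[...,2]>85)).astype(np.uint8)
    m=cv2.morphologyEx(m,cv2.MORPH_CLOSE,np.ones((7,7)))
    cs,_=cv2.findContours(m,0,cv2.CHAIN_APPROX_NONE)
    out=[]
    for k in cs:
        if cv2.contourArea(k)<300: continue
        P=ray(c,k[:,0,:],ztop)[:,:2]
        r=cv2.minAreaRect((P*1000).astype(np.float32)); out.append((r,cv2.boxPoints(r)/1000,k))
    return out
def edge(c):
    g=cv2.cvtColor(c["pixels"],cv2.COLOR_BGR2GRAY)
    return g
E
python3 - <<'E'
from h import *
c=bot.read_camera("top")
for r,b,k in bar(c):
    print(np.round(r[0],1),np.round(r[1],1),round(r[2],1),np.round(b,4).tolist(), cv2.boundingRect(k))
s=bot.read_camera("scene")
for r,b,k in bar(s): print('S',np.round(r[0],1),np.round(r[1],1),round(r[2],1), cv2.boundingRect(k))
g=cv2.cvtColor(c["pixels"],cv2.COLOR_BGR2GRAY).astype(int)
pts=[]
for u in range(172,388,4):
    v0=int(216-(u-164)*38/230)
    col=cv2.GaussianBlur(g.astype(np.float32),(3,3),0)[v0-10:v0+11,u]
    d=np.diff(col); i=d.argmin(); pts.append((u,v0-10+i+.5))
pts=np.array(pts)
P=ray(c,pts,.006)[:,:2]
vx,vy,x0,y0=cv2.fitLine(P.astype(np.float32),cv2.DIST_HUBER,0,.001,.001).ravel()
print('edge dir',vx,vy,x0,y0, 'res',np.abs((P-[x0,y0])@[-vy,vx]).max())
print('corners',ray(c,[[164,216],[394,178],[143,87],[371,48]],.006).round(3).tolist())
np.save('edge.npy',[vx,vy,x0,y0])
print(g[120:220,190:300].max(),g[230:,:].mean())
E
```

```text
[ 483.6 -404.8] [164.1  26.1] 82.8 [[0.4602999985218048, -0.484499990940094], [0.486299991607666, -0.4878000020980835], [0.5069000124931335, -0.32510000467300415], [0.48100000619888306, -0.32179999351501465]] (416, 255, 89, 23)
[ 505.  -115.5] [ 26.7 316.1] 6.9 [[0.47279998660087585, 0.039799999445676804], [0.510699987411499, -0.27390000224113464], [0.5371999740600586, -0.27079999446868896], [0.4993000030517578, 0.0430000014603138]] (220, 240, 170, 37)
S [ 521.8 -107.8] [ 61.4 312.3] 7.2 (188, 124, 122, 45)
S [ 487.8 -407.1] [165.8  36.7] 80.1 (138, 90, 44, 25)
edge dir 0.15349285 -0.98814976 0.61336297 -0.020995855 res 0.0009428492231129087
corners [[0.589, 0.152, 0.006], [0.652, -0.296, 0.006], [0.843, 0.189, 0.006], [0.908, -0.259, 0.006]]
140 83.78406554383118
```

```bash
cat >> h.py <<'E'
from scipy.spatial.transform import Rotation as Rn
vx,vy,x0,y0=np.load('edge.npy'); EY=-np.array([vx,vy]); EX=np.array([EY[1],-EY[0]]); E0=np.array([.6205,-.072]); E0=E0+EX*((np.array([x0,y0])-E0)@EX)
def toE(p): d=np.asarray(p)-E0; return np.array([d@EX,d@EY])
def fromE(q): return E0+EX*q[0]+EY*q[1]
def barpose(b):
    # -> A,B grip points from box centre and long axis
    b=np.asarray(b); c=b.mean(0); e=b[1]-b[0]; f=b[2]-b[1]; l=e if np.hypot(*e)>np.hypot(*f) else f
    u=l/np.hypot(*l); u=u if u[1]>0 else -u
    return c+.135*u,c-.135*u
def rot(u,flip):
    x=np.array([u[1],-u[0]])*(-1 if flip else 1)
    z=np.array([0,0,-1.]); X=np.array([x[0],x[1],0]); return Rn.from_matrix(np.c_[X,np.cross(z,X),z])
def getbar(c):
    L=[(r,b,k) for r,b,k in bar(c) if max(r[1])>250]
    return L[0]
E
python3 - <<'E'
from h import *
c=bot.read_camera("top"); r,b,k=getbar(c); A,B=barpose(b)
np.save('AB0.npy',[A,B]); print('A',A,toE(A),'B',B,toE(B))
# plan
def path():
    L=np.linspace
    a0=toE(A);b0=toE(B)
    # target A x=-.029 about B
    out=[]
    f0=np.arcsin((a0[0]-b0[0])/.27); f1=np.arcsin((-.029-b0[0])/.27); print('angles',np.degrees([f0,f1]))
    for f in L(f0,f1,5)[1:]:
        out.append(fromE(b0+.27*np.array([np.sin(f),np.cos(f)])))
    return out
P=path(); print(np.round(P,4).tolist())
for flip in(0,1):
    for p,q in[(A,A)]+[(p,p) for p in P]+[(B,B)]:
        u=(p-B) if q is not B else A-B; u=u/np.hypot(*u)
        j=bot.inverse_kinematics([*p,.013],rot(u,flip).as_rotvec()); print(flip,None if j is None else np.round(j,2))
E
```

```text
A [0.48877177 0.0185624 ] [-0.11704286  0.10970856] B [ 0.5211463  -0.24948964] [-0.12619604 -0.16013626]
angles [ 1.94273871 21.09929603]
[[0.5113, 0.0203], [0.5338, 0.0202], [0.5563, 0.0182], [0.5785, 0.0143]]
0 [-0.21  0.21  1.98 -0.    0.95 -0.33]
0 [-0.2   0.26  1.92 -0.    0.96 -0.23]
0 [-0.19  0.31  1.86 -0.    0.98 -0.14]
0 [-0.18  0.36  1.79 -0.    0.99 -0.05]
0 [-0.18  0.41  1.73 -0.    1.01  0.03]
0 [-0.66  0.4   1.73 -0.    1.01 -0.78]
1 [-0.21  0.21  1.98 -0.    0.95  2.81]
1 [-0.2   0.26  1.92 -0.    0.96  2.91]
1 None
1 None
1 None
1 [-0.66  0.4   1.73 -0.    1.01  2.37]
```

```bash
python3 - <<'E'
from h import *
A,B=np.load('AB0.npy')
u=(A-B)/np.hypot(*(A-B)); rv=rot(u,0).as_rotvec()
bot.set_gripper(.65)
bot.goto([*A,.12],rv)
bot.line_to([*A,.013],rv,max_speed=.12)
bot.set_gripper(0,40); print('open',bot.current_opening()*92,bot.current_contact_force().round(1) if hasattr(bot.current_contact_force(),'round') else bot.current_contact_force(), bot.current_ee_pos())
a0=toE(A);b0=toE(B)
f0=np.arcsin((a0[0]-b0[0])/.27); f1=np.arcsin((-.029-b0[0])/.27)
for f in np.linspace(f0,f1,5)[1:]:
    p=fromE(b0+.27*np.array([np.sin(f),np.cos(f)])); u=(p-B)/np.hypot(*(p-B))
    bot.line_to([*p,.013],rot(u,0).as_rotvec(),max_speed=.06)
bot.hold(.3); print('F',np.round(bot.current_contact_force(),1),bot.current_clock())
cv2.imwrite('pics/top1.png',bot.read_camera("top")["pixels"])
cv2.imwrite('pics/scene1.png',bot.read_camera("scene")["pixels"])
E
```

```text
open 29.746038153107346 [-1.7  0.6  3.7] [0.48863631 0.01853923 0.0132026 ]
F [-2.3  0.   4.9] 7.125
```

View pics/top1.png

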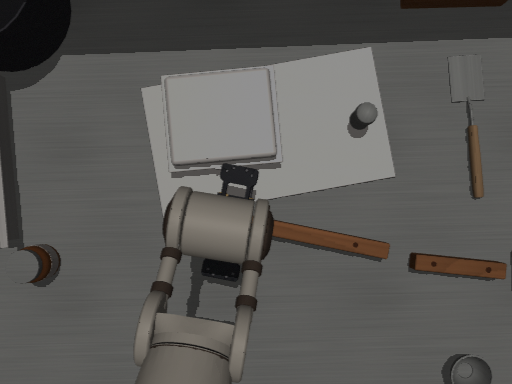

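View pics/scene1.png

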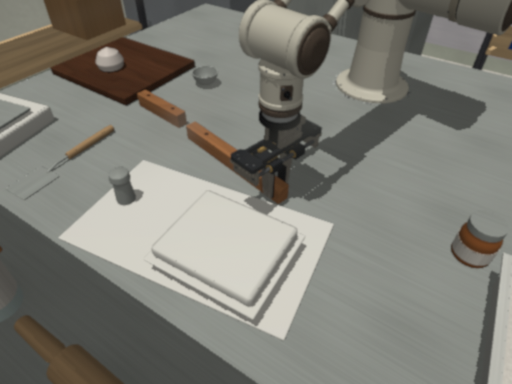

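The gripped bar has swung about B, which is still at about (388,250). End A is at the board's edge, at about (280,190) in the scene view, and the box hasn't been disturbed. I'll release, step aside and measure.

```bash
python3 - <<'E'
from h import *
A0,B0=np.load('AB0.npy')
p=np.array(bot.current_ee_pos())
bot.set_gripper(.55); bot.line_to([p[0],p[1],.12],max_speed=.15)
bot.goto([.35,.25,.2],rot(np.array([0,1.]),0).as_rotvec())
c=bot.read_camera("top"); cv2.imwrite('pics/top2.png',c["pixels"])
r,b,k=getbar(c); A,B=barpose(b); np.save('AB1.npy',[A,B])
print(r,'A',toE(A),'B',toE(B),'Bmoved',np.hypot(*(B-B0)),bot.current_clock())
E
```

```text
((550.243408203125, -117.01702880859375), (315.6387023925781, 27.321107864379883), 77.0723648071289) A [-0.02706949  0.09168346] B [-0.12715073 -0.15908284] Bmoved 0.0014216634 9.9083
```

View pics/top2.png

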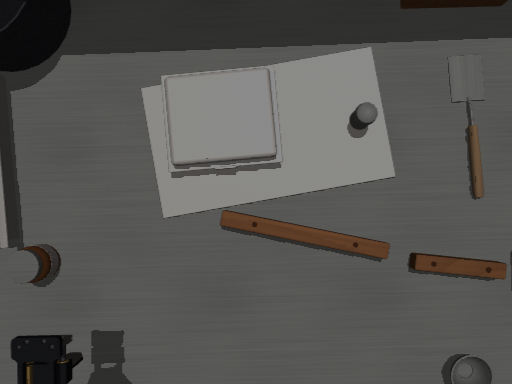

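```bash
python3 - <<'E'
from h import *
A,B=np.load('AB1.npy'); a0=toE(A); b0=toE(B)
w=[]
f0=np.arctan2(a0[0]-b0[0],a0[1]-b0[1])
for s in np.linspace(0,1,6):
    f=f0*(1-s); a=np.array([a0[0]*(1-s)-.021*s,a0[1]]); d=np.array([np.sin(f),np.cos(f)])
    p=fromE(a-.27*d); u=EX*d[0]+EY*d[1]; w.append((p,rot(u,0).as_rotvec()))
    assert bot.inverse_kinematics([*p,.013],w[-1][1]) is not None
p,rv=w[0]
bot.goto([*p,.12],rv); bot.line_to([*p,.013],rv,max_speed=.12)
bot.set_gripper(0,40); print('open',bot.current_opening()*92,np.round(bot.current_contact_force(),1))
for p,rv in w[1:]: bot.line_to([*p,.013],rv,max_speed=.06)
bot.hold(.3); print('F',np.round(bot.current_contact_force(),1))
bot.set_gripper(.55); bot.line_to([*p,.12],max_speed=.15)
bot.goto([.35,.25,.2],rot(np.array([0,1.]),0).as_rotvec())
c=bot.read_camera("top"); cv2.imwrite('pics/top3.png',c["pixels"])
s=bot.read_camera("scene"); cv2.imwrite('pics/scene3.png',s["pixels"])
r,b,k=getbar(c); A,B=barpose(b); print(r,'A',toE(A),'B',toE(B),bot.current_clock())
E
```

```text
open 29.67248023801602 [-2.5  1.6  5.3]
F [-2.2 -0.9  3.9]
((607.9964599609375, -118.70097351074219), (26.74687957763672, 315.97393798828125), 9.363042831420898) A [-0.02155727  0.09076579] B [-0.01904263 -0.17922251] 19.6917
```

View pics/top3.png

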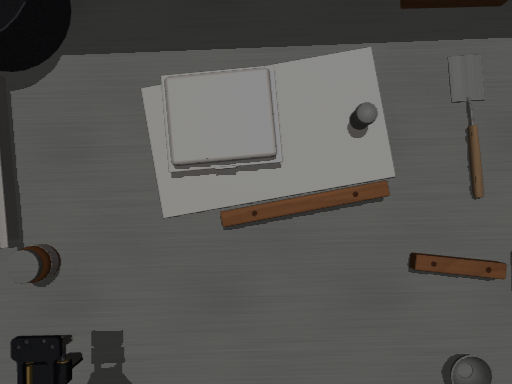

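View pics/scene3.png

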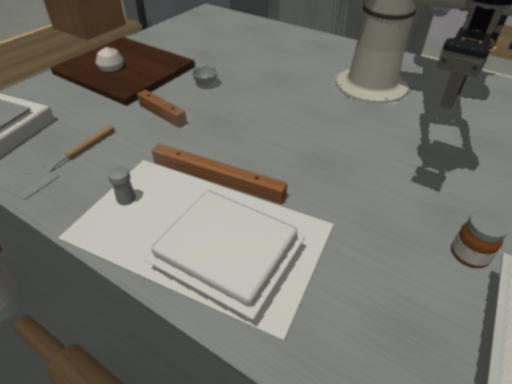

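The bar lies along the near edge in both views: from (221,218) to (389,190) in the top view, inside the corners at (164,216) and (394,178). It is flat, the box hasn't moved and the arm is clear of everything.

```bash
python3 -c "
from workcell import bot
bot.job_done(); print(bot.current_clock())"
```

```text
the job is handed in; nothing more can be done
the job is handed in; nothing more can be done
```

The bar now lies flat along the board's near edge, and I handed the job in at about 20 s on the robot's clock; no verdict is reported.

**First swing:** I gripped end A at 40 N and swung it about B to the edge. A then measured x = −27 mm in the board-edge frame, and B had moved about 1.4 mm.

**Second swing:** I gripped end B and swung it up about A. The wrist force readings I took while gripping stayed around 6 N or less.

**Last check (top camera, arm withdrawn):**

| | Along the edge (y) | Across the edge (x) | Gap to board |
|---|---|---|---|
| End A | +91 mm | −21.6 mm | about 7 mm |
| End B | −179 mm | −19.0 mm | about 4 mm |

- The bar is about 0.5° off the edge. It looks flat in both views, but I did not measure its height.
- The box looks unmoved in the pictures; I did not measure its position.

**Disagreement:** my rough corner picks gave an edge length of 452 mm against the stated 460 mm. That is about 4 mm at each corner, well within the roughly 36 mm that end B has to spare before the −215 mm limit, so I did not refine it.

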